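Close the bench micrometer on the shell block with its ratchet cap

TASK

Two alike bench micrometers stand on the bench: one has a resin block with a cut shell in it on its anvil, the other's anvil is bare. On the one with the block, turn the ratchet cap at the top clockwise (seen from above) until the spindle is closed on the block and the slip clutch has clicked over, then let go. Leave the empty micrometer's setting alone.

Things in the scene. Friction and masses are not known exactly. Their poses are not given: they have to be found in the camera images.
- gauge_cap (a point): Ratchet cap of the micrometer with the block: upright round knurled dark steel knob, 28 mm diameter, 36 mm tall. The point is on its axis, 24 mm above its underside, 12 mm below its top, 161 mm above the bench; z up. It turns about this vertical axis without rising or sinking and is the micrometer's highest part. Grip it at any yaw; not the narrower bright thimble (22 mm diameter) 2 mm below it.
- gauge_spindle (a joint): Turn of the thimble and spindle screw under the cap, rad, growing clockwise from above; 0.6 = closed on the block (firm stop); starts at 0 to 0.35, drags with 0.02 N m, stays where left; the descent is too fine to see. Fixed grey frame: base 130 x 90 mm, arm 26 mm wide, its top 105 mm high; a tan resin block 40 x 44 x 22 mm is fixed on the round steel anvil under the spindle.
- gauge_clutch (a joint): Slip of the cap past the thimble, rad, growing clockwise from above. It starts at 0 and stays near 0 while the cap carries the thimble; once the spindle is closed the clutch slips at a steady 0.10 N m. One click is 0.25; more is harmless. Turning the cap 0.85 rad clockwise is always enough, 1.2 rad leaves a margin. Counter-clockwise reopens the spindle: let go before turning the hand back.
- spare_spindle (a joint): Turn of the thimble of the twin micrometer, the one with the bare anvil, otherwise the same size and shape; rad, growing clockwise from above. It starts at about 1.5 and is to stay there, within 0.2 either way.
There are look-alikes about, which are no part of the job. What is shaped like the part that bears gauge_cap but blue or purple is not meant.

How it is judged:
At the end, for the whole second after the job is handed in: The loaded micrometer's spindle is closed on the block (gauge_spindle above 0.5 of its 0.6 rad) and its clutch has slipped by at least one click (gauge_clutch above 0.25 rad) (value of joint gauge_spindle above 0.5 rad and value of joint gauge_clutch above 0.25 rad); the robot touches nothing.
It fails at once if the empty micrometer's thimble is turned away from its setting (below 1.3 or above 1.7 rad) (value of joint spare_spindle below 1.3 rad or value of joint spare_spindle above 1.7 rad).
It also fails if it takes over 29 s, if anything falls off the work surface, if the arm or the gripper's body presses on something with over 40 N, if the wrist force passes 120 N, or if a joint passes its speed limit or range.

ROBOT

A 6-joint arm with a two-finger parallel gripper is mounted at the origin on the work surface. World frame = base frame: x ahead of the robot, y to its left, z up, the work surface at z = 0. Lengths are in m, angles in rad, forces in N, time in s.
With the tool pointing down it reaches from about 0.35 to 0.975 m from the base axis. Payload 17.4 kg.
Tool frame: the origin (TCP) lies between the finger pads; the fingertips stand arm.tip_extent ahead of it and the grasp point (between the pads) lies 8 mm behind it (arm.tip_extent is the distance from the TCP to the fingertips, in m); z points along the fingers, y is the line along which they close (so a half turn about z gives the same grasp; the last joint's range is limited). The gripper opens to 85 mm and grips with 20 to 120 N. Pads are 22 mm wide; open, the fingers measure 114 mm over their backs; the gripper's body (76 mm by 85 mm) begins 54 mm behind the grasp point. The pads swing forward as they close: fully open they stand 13 mm farther back than shut.
Start: joints at [1.075, 0.116, 1.442, -0, 1.584, -0.038], TCP at [0.298, 0.605, 0.204] pointing down, gripper open.
Joint ranges: [-2.83, 2.83], [-0.83, 2.19], [0.07, 2.5], [-1.14, 4.28], [0.01, 3], [-2.97, 2.97]. Speed limits (rad/s): [1.89, 1.89, 2.22, 3.14, 3.14, 3.14].

INTERFACE

Orientations are given as a rotation vector (axis times angle).
In Python, from rig import arm, get_image, search_frame gives the robot as it stands. Calls block until the motion is done:
- arm.move_ptp(position, orientation): joint-space move of the TCP to a pose.
- arm.move_linear(position, feed=0.15, rotation=None, contact_N=None): straight line of the TCP; rotation=None keeps the orientation; feed is the mean speed in m/s. With contact_N (N) it stops when the force on the tool has changed by that much, and returns True; else False.
- arm.move_j(angles): joint-space move.
- arm.move_gripper(opening, newtons=None): finger opening in m; newtons is the grip in N (None keeps the last); returns when the fingers have stopped.
- arm.dwell(seconds).
- arm.solve_ik(position, orientation): joint angles nearest the present ones, or None.
- get_image(name): name is "side" or "top"; returns a dict with "frame" (400x640x3 uint8, red, green, blue), "vertical_fov" (degrees; the focal length in pixels is half the picture's height over the tangent of half this angle, whatever the lens; pixels are square), "cx", "cy" (the principal point, pixels), "xyz" and "orientation" of the camera in the world. Camera axes: x right, y down, z forward; pixel columns grow to the right and rows downward; lengths in m; the calibration is good to about 2 mm. A picture is of the moment at which its call begins. There is no depth.
A pose or a line that the arm cannot do raises arm.IKError and nothing moves.
- arm.close_job(): hands the job in; it is judged then, once.
Trained networks look in a picture, given as the dict that the camera call returned (one of the last four; its "shot" number tells which), for a name from the list of things; names that differ only in an ending like _2 or _b are one class to them, and where a whole thing is asked for, a point or a joint stands for the part that bears it (a point fixed in the world has none). Each returns a list of dicts, best first, with "p" (0 to 1); they miss things now and then, are a little off and sometimes report something else, mostly with a low value. They report only what shows in the picture. A call takes as long as a camera call. They do not tell look-alikes from the thing itself.
- search_frame(query, picture): "position" ([column, row] in pixels, amid what is visible of it).
Readings, each from a call of its own:
- arm.read_time(): time.
- arm.read_joint_positions(): joint angles.
- arm.read_joint_vel(): joint speeds.
- arm.read_tau(): joint torques, N m.
- arm.read_tool_pos(): TCP position.
- arm.read_tcp_rot(): TCP orientation.
- arm.read_ft_force(): force on the tool from outside, world axes, zero at the start.
- arm.read_torque(): the same for the moment, N m.
- arm.read_gripper_width(): finger opening in m.
- arm.read_grasp_force(): force on a finger pad.
Only numpy, scipy, OpenCV 4.12 (cv2) and the standard library are available. Lean on these libraries where they do the work, as an engineer would, in place of code of your own. Each camera call takes 0.05 s, during which the arm holds its last target. There are 200 camera calls.

## Working session

There is one attempt and no reset: what is moved stays moved. The work goes in short steps, each a Python script; the robot and the scene stay as the last script left them, time stands still between calls to the robot, and variables do not carry over. Pictures are saved under pics/ and viewed, at most 10 in all, crops included, and the job is handed in when it is done.

```bash
mkdir -p pics; cat > h.py <<'E'
from rig import arm, get_image, search_frame
import numpy as np, cv2
from scipy.spatial.transform import Rotation as R
def rot(o):
    o=np.array(o,float)
    return o if o.shape==(3,3) else R.from_rotvec(o).as_matrix()
def f(im): return 200/np.tan(np.radians(im["vertical_fov"])/2)
def ray(im,px):
    d=rot(im["orientation"])@np.array([(px[0]-im["cx"])/f(im),(px[1]-im["cy"])/f(im),1]); return np.array(im["xyz"]),d
def at_z(im,px,z):
    c,d=ray(im,px); return c+d*(z-c[2])/d[2]
def proj(im,p):
    q=rot(im["orientation"]).T@(np.array(p)-im["xyz"]); return q[:2]/q[2]*f(im)+[im["cx"],im["cy"]]
E
python3 - <<'E'
from h import *
for n in("top","side"):
    im=get_image(n); cv2.imwrite(f"pics/{n}0.png",im["frame"][...,::-1])
    print(n,im["vertical_fov"],im["cx"],im["cy"],im["xyz"],im["orientation"],im.keys())
    for q in("gauge_cap","gauge_spindle"):
        for d in search_frame(q,im): print(q,d["p"],d["position"],at_z(im,d["position"],.161))
print(arm.read_time(),arm.tip_extent,arm.read_tcp_rot())
E
```

```text
top 53.75623540426323 319.9390932967672 209.88589928510933 [0.45407224 0.02747327 0.99420372] [-2.21790395  2.2177405  -0.06227175] dict_keys(['frame', 'vertical_fov', 'cx', 'cy', 'xyz', 'orientation', 'shot'])
gauge_cap 0.65 [248.6, 153.3] [0.59969532 0.15748531 0.161     ]
gauge_cap 0.48 [171.2, 182.8] [0.53684039 0.31886195 0.161     ]
gauge_cap 0.46 [247.7, 255.3] [0.38481958 0.15822253 0.161     ]
gauge_spindle 0.64 [249.7, 155.6] [0.59482074 0.15514486 0.161     ]
gauge_spindle 0.51 [172.8, 181.6] [0.53937235 0.31556338 0.161     ]
gauge_spindle 0.49 [247.3, 256.1] [0.38315    0.15904838 0.161     ]
side 42.20412785811049 325.6346355728154 208.01930313736753 [-0.03635144 -0.64634269  1.01721427] [-2.25705585  0.80398378 -0.32331296] dict_keys(['frame', 'vertical_fov', 'cx', 'cy', 'xyz', 'orientation', 'shot'])
gauge_cap 0.73 [268.2, 136.7] [0.53531074 0.29943458 0.161     ]
gauge_cap 0.64 [320.3, 157.3] [0.58969679 0.14611448 0.161     ]
gauge_cap 0.56 [246.9, 194.5] [0.37088364 0.150473   0.161     ]
gauge_spindle 0.72 [267.5, 141.4] [0.52252471 0.28422844 0.161     ]
gauge_spindle 0.64 [247.3, 192.8] [0.37478203 0.15472109 0.161     ]
gauge_spindle 0.61 [320.7, 156.6] [0.59220215 0.14760831 0.161     ]
0.3 0.011 [-7.12804290e-01 -3.05955666e+00  6.08897740e-04]
```

View pics/top0.png

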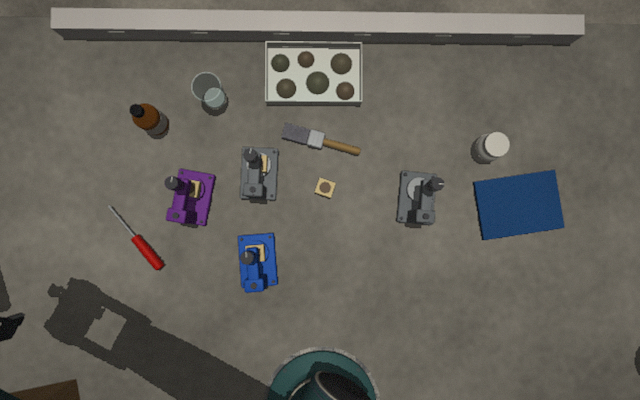

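View pics/side0.png

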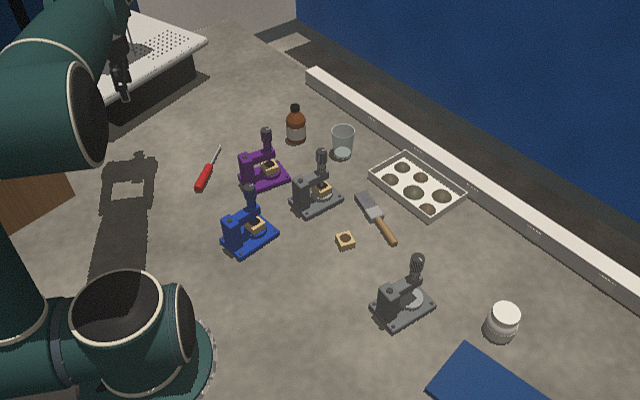

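Candidates: the grey micrometer at top (249,155) / side (320,157) has a tan block. The grey one at top (434,184) has a bare anvil, so it is the spare. The purple one (172,183) and the blue one (248,256) are look-alikes. The first fits the description, so I'll confirm it in a crop.

```bash
python3 - <<'E'
from h import *
t=cv2.imread("pics/top0.png")[130:215,215:300]; s=cv2.imread("pics/side0.png")[140:225,280:365]
cv2.imwrite("pics/crop.png",np.hstack([cv2.resize(a,(400,400),interpolation=cv2.INTER_CUBIC) for a in(t,s)]))
E
```

```text
(no output)
```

View pics/crop.png

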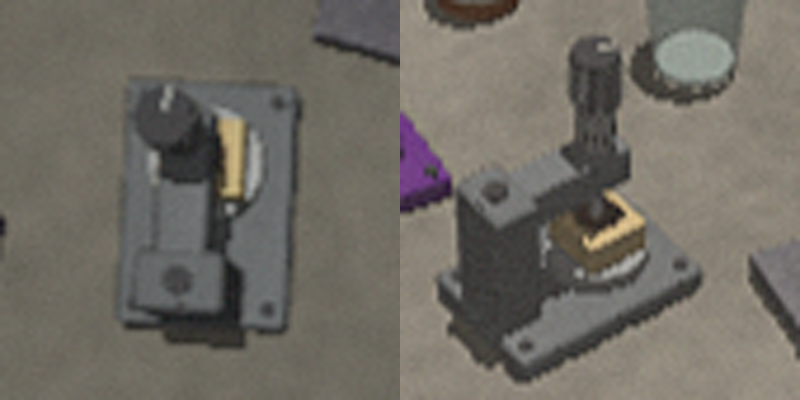

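The crop confirms it: grey frame, tan block with a shell on the anvil. The centre of the cap's top face is at about top (250.5,154.3) and side (321.4,150.6).

```bash
python3 - <<'E'
from h import *
t=get_image("top"); s=get_image("side")
a=at_z(t,(250.5,154.3),.173); b=at_z(s,(321.4,150.6),.173); print(a,b)
p=(a+b)/2
# yaw options: tool down, y axis angle; check IK, joint 6 travel for clockwise turn
for yaw in np.arange(-180,180,30):
    o=(R.from_euler('z',yaw,degrees=True)*R.from_rotvec([np.pi,0,0]))
    q=arm.solve_ik([p[0],p[1],.153],o.as_rotvec()); print(yaw,None if q is None else np.round(q,2))
E
```

```text
[0.59552079 0.15166092 0.173     ] [0.59949573 0.15367591 0.173     ]
-180 [ 0.21  0.01  1.64  0.    1.5  -1.36]
-150 [ 0.21  0.01  1.64  0.    1.5  -1.89]
-120 [ 0.21  0.01  1.64  0.    1.5  -2.41]
-90 [ 0.21  0.01  1.64  0.    1.5  -2.93]
-60 [ 0.21  0.01  1.64 -0.    1.5   2.83]
-30 [ 0.21  0.01  1.64 -0.    1.5   2.3 ]
0 [ 0.21  0.01  1.64 -0.    1.5   1.78]
30 [ 0.21  0.01  1.64 -0.    1.5   1.26]
60 [ 0.21  0.01  1.64 -0.    1.5   0.73]
90 [ 0.21  0.01  1.64 -0.    1.5   0.21]
120 [ 0.21  0.01  1.64 -0.    1.5  -0.31]
150 [ 0.21  0.01  1.64  0.    1.5  -0.84]
```

```bash
python3 - <<'E'
from h import *
p=np.array([.597,.1525]); o=(R.from_euler('z',95,degrees=True)*R.from_rotvec([np.pi,0,0])).as_rotvec()
arm.move_linear([.298,.605,.32],feed=.3)
arm.move_ptp([*p,.30],o); arm.move_linear([*p,.225],feed=.15)
print(arm.read_time(),arm.read_tool_pos(),arm.read_joint_positions())
c=[]
for n,(x,y) in (("top",(250,155)),("side",(320,157))):
    im=get_image(n); x0,y0=x-50,y-60
    c.append(cv2.resize(im["frame"][y0:y0+100,x0:x0+100,::-1],(400,400),interpolation=cv2.INTER_CUBIC))
    print(n,x0,y0,proj(im,[*p,.173]),proj(im,[*p,.214]))
cv2.imwrite("pics/near.png",np.hstack(c))
E
```

```text
3.5417 [0.5971932  0.15276265 0.22592591] [ 2.09045269e-01 -1.65904881e-02  1.54398708e+00  1.19386455e-05
  1.61333465e+00  1.21472574e-01]
top 200 95 [250.09920198 153.59170611] [246.95101946 149.99121905]
side 270 97 [320.92483245 151.22870779] [320.78618064 138.42979238]
```

View pics/near.png

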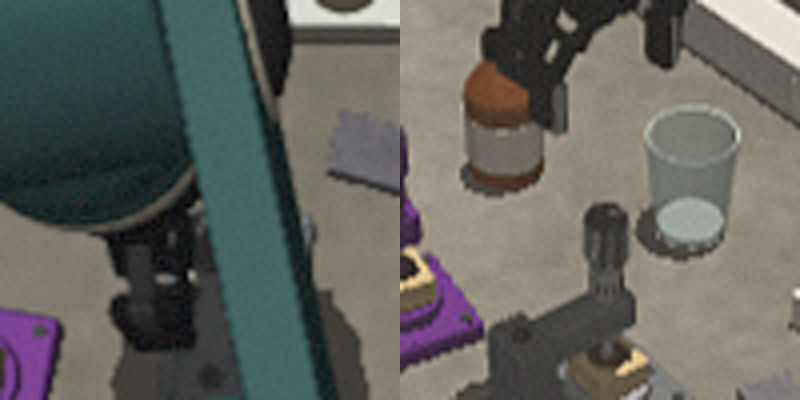

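The cap is at side (321,151), as predicted, but the fingertips look higher than I expected (midpoint about (321,122)). I'll pre-close the gripper partway and check again with the predicted tip positions marked.

```bash
python3 - <<'E'
from h import *
arm.move_gripper(.05,40)
p=arm.read_tool_pos(); M=R.from_rotvec(arm.read_tcp_rot()).as_matrix(); w=arm.read_gripper_width()
print(arm.read_time(),p,w,M.round(3).tolist())
im=get_image("side"); k=5; x0,y0=260,80
c=cv2.resize(im["frame"][y0:y0+110,x0:x0+120,::-1],None,fx=k,fy=k,interpolation=cv2.INTER_CUBIC)
for s in(-1,1):
    q=proj(im,p+M@[0,s*w/2,.011-.004]); print(q)
    cv2.circle(c,tuple(int(v) for v in (q-[x0-.5,y0-.5])*k),3,(0,0,255),-1)
cv2.imwrite("pics/near2.png",c)
E
```

```text
4.0833 [0.59702717 0.15248049 0.22509266] 0.04998620407975577 [[-0.087, 0.996, 0.0], [0.996, 0.087, -0.0], [-0.0, 0.0, -1.0]]
[313.43088995 141.55201322]
[328.00325466 132.76944401]
```

View pics/near2.png

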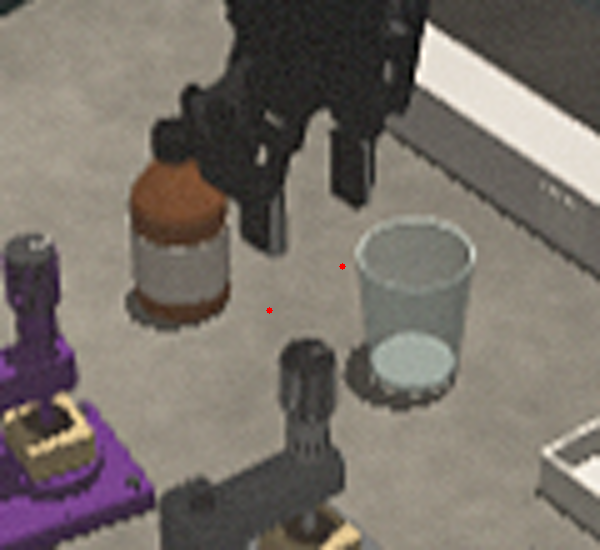

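```bash
python3 - <<'E'
from h import *
t=get_image("top"); s=get_image("side")
M=R.from_rotvec([-.7128,-3.0596,0]).as_matrix()
for n,i in(("top",t),("side",s)):
  for g in(-1,1):
    q=np.array([.298,.605,.204])+M@[0,g*.046,-.002]; print(n,proj(i,q),proj(i,q+[0,0,.04]))
c=[cv2.resize(cv2.imread("pics/top0.png")[280:380,0:100],(400,400)),cv2.resize(cv2.imread("pics/side0.png")[40:140,70:170],(400,400))]
d=[cv2.resize(t["frame"][100:220,190:310,::-1],(400,400)) ]
cv2.imwrite("pics/cmp.png",cv2.resize(np.hstack(c),(800,400)))
E
```

```text
top [ 34.7115049  312.90693999] [ 19.60727195 317.88032708]
top [ -7.97811109 292.10977898] [-25.44238152 295.94666693]
side [129.78003717 113.51868021] [125.57100813 100.77684237]
side [130.86059012  94.41414057] [126.86027422  81.84773643]
```

View pics/cmp.png

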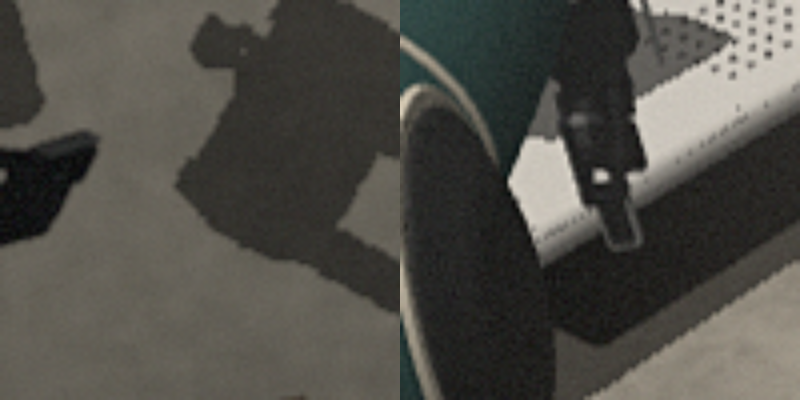

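At the start pose too, the fingertips show about 36 mm higher than the reported TCP implies, in both cameras. So the real tip sits about 36 mm short. I'll descend with a contact guard and check again.

```bash
cat > look.py <<'E'
from h import *
def look(name):
    p=arm.read_tool_pos(); M=R.from_rotvec(arm.read_tcp_rot()).as_matrix(); w=arm.read_gripper_width()
    im=get_image("side"); k=6; x0,y0=275,95
    c=cv2.resize(im["frame"][y0:y0+95,x0:x0+100,::-1],None,fx=k,fy=k,interpolation=cv2.INTER_CUBIC)
    for s in(-1,1):
        q=proj(im,p+M@[0,s*w/2,.007-.037])
        cv2.circle(c,tuple(int(v) for v in (q-[x0-.5,y0-.5])*k),3,(0,0,255),-1)
    cv2.imwrite(name,c); print(arm.read_time(),p,w,arm.read_ft_force())
E
python3 - <<'E'
from look import *
print(arm.move_linear([.597,.1525,.155],feed=.08,contact_N=8)); look("pics/d1.png")
E
```

```text
False
5.3083 [0.59726682 0.15254977 0.15565543] 0.04996920738979183 [-0.01692184 -0.47302753  0.12473931]
```

View pics/d1.png

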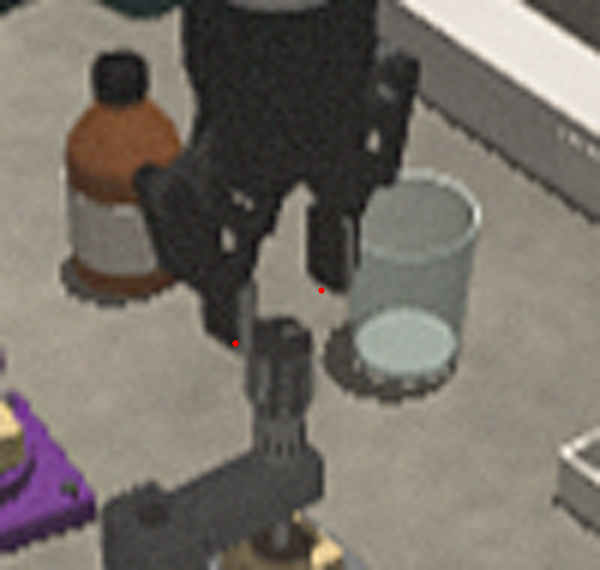

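The tips match the 37 mm-short model (marked dots), and the finger midpoint is in line with the cap axis (x≈281). I'll carry on down, still guarded.

```bash
python3 - <<'E'
from look import *
print(arm.move_linear([.597,.1525,.115],feed=.06,contact_N=6)); look("pics/d2.png")
E
```

```text
False
6.175 [0.59714626 0.152531   0.11533593] 0.05000953751529373 [-0.15018145  0.31914587 -0.42064998]
```

View pics/d2.png

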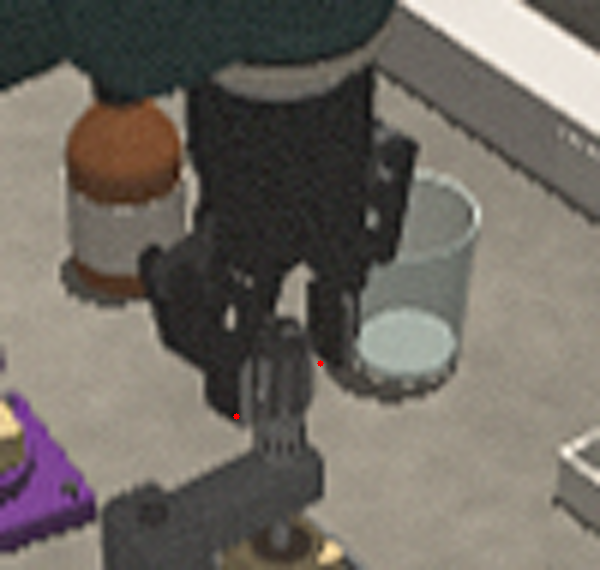

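The fingers straddle the cap, with the tips just above its underside. Closing now, and checking width and side force before I turn it.

```bash
python3 - <<'E'
from look import *
arm.move_gripper(.02,45)
print(arm.read_gripper_width(),arm.read_grasp_force(),arm.read_ft_force(),arm.read_torque(),arm.read_time())
if abs(arm.read_gripper_width()-.028)<.003:
    q=np.array(arm.read_joint_positions())
    for d in(.35,.7,.95,1.2):
        t=q.copy(); t[5]+=d; arm.move_j(t); print(d,arm.read_joint_positions()[5]-q[5],arm.read_ft_force(),arm.read_torque(),arm.read_time())
    print(arm.read_gripper_width())
E
```

```text
0.026598753421511002 44.4397759437561 [1.47779046 0.07118776 3.89540487] [-0.00151749 -0.25279351 -0.00577796] 6.5
0.35 0.3506125732719909 [-4.95232882  0.16255843  3.24521633] [ 0.1124456   1.06807046 -0.0616875 ] 6.925
0.7 0.7006495497053835 [-11.21356879   2.90923948   5.69044048] [0.57719511 2.01914828 0.0032705 ] 7.35
0.95 0.9508276171223996 [-14.36877844   5.6278085    7.31425313] [0.95603539 2.46599736 0.00670995] 7.7
1.2 1.2008034913433896 [-16.22552823   7.47359226   8.17677324] [1.47436071 2.78516285 0.02324283] 8.05
0.026815104139756955
```

The width is a little small and the side force grew to about 16 N, so some slip is possible. I'll let go, clear the view and check the index mark on the cap top.

```bash
python3 - <<'E'
from look import *
arm.move_gripper(.05); print(arm.read_ft_force(),arm.read_torque())
arm.move_linear([.597,.1525,.20],feed=.2)
q=np.array(arm.read_joint_positions()); g=q.copy(); g[0]+=.45; g[5]-=1.2; g[1]-=.15; arm.move_j(g)
print(arm.read_time(),arm.read_tool_pos())
t=get_image("top"); s=get_image("side"); cv2.imwrite("pics/top1.png",t["frame"][...,::-1])
cv2.imwrite("pics/side1.png",s["frame"][...,::-1])
L=lambda n,x,y:cv2.resize(cv2.imread(n)[y:y+30,x:x+30],(300,300),interpolation=cv2.INTER_CUBIC)
cv2.imwrite("pics/mark.png",np.vstack([np.hstack([L(f"pics/top{i}.png",236,140),L(f"pics/side{i}.png",306,138)]) for i in(0,1)]))
E
```

```text
[-0.44775249  1.1822788   0.62362303] [ 0.02320397 -0.00677899 -0.01375807]
10.0833 [0.45867352 0.38651357 0.29002491]
```

View pics/mark.png

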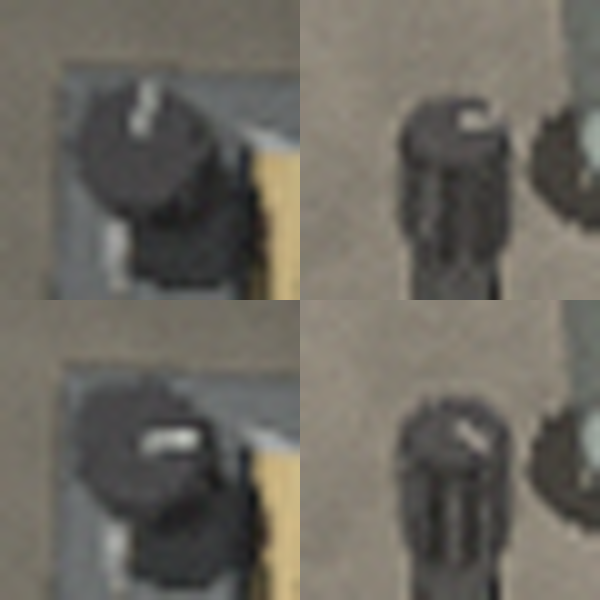

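The index mark moved from about 75° to about 8° in the top view (top (250,151) → (253,154)). That is about 1.17 rad clockwise, so the full turn went in with no slip. The robot is clear, so I'm handing in.

```bash
python3 -c "
from rig import arm
print(arm.close_job(),arm.read_time())"
```

```text
the job is handed in; nothing more can be done
the job is handed in; nothing more can be done
```

I turned the loaded micrometer's cap about 1.17 rad clockwise (0.85 is always enough to close it and click the clutch), let go, left the spare alone and handed in at about 10 s; the joint values and verdict weren't shown to me.

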